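# Seat the sample jar on the shaker and snap its toggle clamp shut

## Task

Make the sample jar on the shaker ready for shaking. With the fingertips, push the jar along the platform until it sits fully home in the V-shaped cradle; do not pick it up or tip it over. Then push the clamp handle back and down, past its dead point, until it snaps into lock and the rubber foot holds the jar down by its cap; leave the spare jar, the small vial and the timer beside the shaker where they are.

Things in the scene. Friction and masses are not known exactly. Their poses are not given: they have to be found in the camera images.
- shaker: Fixed laboratory shaker, white housing 270x170 mm under an aluminium platform whose top is 54 mm above the table. Origin on the table under it; its x runs from the jar side to the clamp-handle side, its z up; the face at +y has knob and switch. Platform spans x -146 to 116, y -80 to 80 mm; an aluminium riser (x 27 to 111, y +-23, up to z 120 mm) carries the toggle clamp.
- cradle (a point): Point on the platform top where the middle of the jar's underside must come: centre of the V-shaped cradle, at shaker (-25, 0, 54) mm. Two jaws 34 mm high with smooth white plastic facings touch the seated jar 60 degrees either side of its +x side and guide it to the middle; the V opens to -x with a mouth 72 mm wide.
- jar: The sample jar standing on the platform, clear jar with a screw cap, 52 mm diameter, 66 mm high, 0.1 to 0.2 kg. Origin at the centre of its underside, z up. It starts 48 to 72 mm on the -x side of the cradle point and up to 12 mm to either side. Slide it along +x.
- clamp_handle (a joint): Angle of the clamp handle, rad, growing as it is pushed back (shaker +x) and down. Starts at 0 to 0.15 (open); handle elevation above level = 1.222 - value. It moves easily until, near 0.83, the sprung foot meets the seated jar's cap; then it resists (up to 7 N at the grip) and springs back if let go, until the dead point at 1.07; past it, it snaps by itself to its stop at 1.187 (locked).
- handle_pivot (a point): Axis of the clamp handle, at shaker (94.5, 0, 152.5) mm; the axis runs along the shaker's y. The handle turns in the plane y = 0, from nearly upright, leaning to +x, down to level, pointing along +x.
- handle_grip (a point): Point on the centre line of the handle's round black grip, 110 mm from handle_pivot. Grip 21 mm thick, 47 to 138 mm from the pivot, nothing below it when it comes down. When open, the clamp arm stands upright between grip and jar: pivot at shaker (50, 0, 155) mm, 21 mm wide, top at z 250 mm; its spindle points to -x at z 230 mm and ends at x 5 mm.
- spindle_tip: Rubber foot of the clamp's spindle, 19 mm diameter, origin at the centre of its face. Sprung, 9 mm travel, 3 N/mm. It swings down with the clamp arm as the handle is pushed, and in lock stands over the cradle, pressing on the cap of the seated jar with about 16 N.
- spare_jar: Bystander: white-capped jar 48 mm diameter, 62 mm high, on the table at the -y side of the shaker. Origin at the centre of its underside.
- small_vial: Bystander: small black-capped vial 25 mm diameter, 48 mm high, on the table at the -y side of the shaker. Origin at the centre of its underside.
- bench_timer: Bystander: flat digital timer 58x66x19 mm, lying on the table at the -y side of the shaker, beside the clamp. Origin at the centre of its underside.
Things that resemble listed ones, but are neither listed nor needed, are in the scene too. Of the things that look like the jar, the smallest one is meant.

How it is judged (in metres and radians):
On the way, in this order (a step that is already met when the one before it is completed fails the run):
1. the jar is fully home in the cradle, upright, while the clamp is still open (horizontal distance between jar and cradle below 0.004 m and angle between jar's own z axis and vertical below 0.1 rad and value of joint clamp_handle below 0.5 rad), for 0.2 s.
2. the handle is past its dead point and on its stop, and the foot presses on the jar (value of joint clamp_handle above 1.15 rad and contact force between spindle_tip and jar above 8 N), for 0.2 s.
At the end, for the whole second after the job is handed in: The clamp handle is on its stop (joint above 1.15 rad), the foot presses on the jar with more than 8 N, the jar stands upright (within 0.06 rad) and at rest within 4 mm of the cradle point, and the three bystanders are within 20 mm of where they stood (all of step 2 and horizontal distance between jar and cradle below 0.004 m and angle between jar's own z axis and vertical below 0.06 rad and linear speed of jar below 0.02 m/s and distance of each of spare_jar, small_vial, bench_timer from where it was at the start of the episode below 0.02 m); the robot touches nothing.
It fails at once if the jar is lifted more than 8 mm off the platform (z of jar in the frame of shaker above 0.062 m).
It fails at once if the jar is tipped by more than 0.35 rad (20 degrees) or falls off the platform (angle between jar's own z axis and vertical above 0.35 rad or z of jar in the frame of shaker below 0.03 m).
It fails at once if a bystander is moved by more than 20 mm (distance of any of spare_jar, small_vial, bench_timer from where it was at the start of the episode above 0.02 m).
It also fails if it takes over 48 s, if anything falls off the work surface, if the arm or the gripper's body presses on something with over 40 N, if the wrist force passes 120 N, or if a joint passes its speed limit or range.

## Robot

A 6-joint arm with a two-finger parallel gripper is mounted at the origin on a cart in front of the work surface, level with it; the furniture and walls round the work are solid. World frame = base frame: x ahead of the robot, y to its left, z up, the work surface at z = 0. Lengths are in m, angles in degrees, forces in N, time in s.
With the tool pointing down it reaches from about 0.25 to 0.725 m from the base axis. Payload 9.7 kg.
Tool frame: the origin (TCP) lies where the fingers leave the gripper's body, on its centre line; the fingertips stand 73 mm ahead of it and the grasp point (between the pads) lies 54 mm ahead of it; y points along the fingers, x is the direction in which the jaws open and shut, and the axes are right-handed (so a half turn about y gives the same grasp; the last joint's range is limited). The gripper opens to 85 mm and grips with 20 to 120 N. Pads are 22 mm wide; open, the fingers measure 114 mm over their backs; the gripper's body (76 mm by 85 mm) begins 54 mm behind the grasp point. The pads swing forward as they close: fully open they stand 13 mm farther back than shut.
Start: joints at [69.271, 4.979, 10.078, 95.1, 0, 90], TCP at [0.195, 0.514, 0.304] pointing down, gripper open.
Joint ranges: [-179.16, 179.16], [-48.56, 103.87], [-65.8, 70.77], [-126.05, 130.52], [-82.76, 87.17], [-180, 180]. Speed limits (degrees/s): [127.2, 127.2, 147.25, 180, 180, 180].

## Interface

Orientations are given as [roll, pitch, yaw] about the fixed x, y, z axes, in that order (R = Rz(yaw) Ry(pitch) Rx(roll)).
In Python, from workcell import sensors, imaging, bot, models gives the robot as it stands.
- The arm moves only by the tool arm_command, never from a script. Its argument "rows" is one flat list of numbers, 7 for each row, row after row: the shift along the tool's x, y, z in cm, then the turn, a rotation vector about the tool's x, y, z in degrees, then the gripper's target within -1 to 1 (fully open at 1, half-way at 0, shut at -1). A call has 1 to 12 rows; each row is the pose to reach, as a shift and turn from the pose commanded when the call began, along the tool's axes at that moment; what a row does not reach only later rows make up. A row lasts 1/12 s, in which the tool goes at most 41.7 mm and 7.16 degrees, less where a joint would pass 70% of its speed; a pose out of reach is approached as far as the arm can. A call with a gripper value outside its range is refused whole. The fingers move at their own pace and stop on an object; "force" is the grip in N (left out, the last holds). Time passes only in rows, so rows that repeat a pose let the fingers close. It gives the time, the measured TCP pose, the force and the opening at its end, in the units of the state.
- sensors.get_obs(): the state, without advancing time (a new reading comes with each control period).
- imaging.camera(name): name is "scene" or "top"; returns a dict with "pixels" (384x512x3 uint8, blue, green, red), "z_map" (384x512 float32, m along the optical axis (not along the pixel's ray), 0 where there is no reading), "camera_matrix" (3x3 intrinsics, pixels), "D" ([k1, k2, p1, p2, k3] as OpenCV has them; the pictures are not rectified), "world_from_camera" (4x4, takes a point from camera to world coordinates). Camera axes: x right, y up, looking along -z (the intrinsics and any distortion apply to the point x, -y, -z); pixel columns grow to the right and rows downward; lengths in m; the calibration is good to about 2 mm. A picture is of the moment at which its call begins.
- bot.job_done(): hands the job in, once; it reports no verdict.
Trained networks look in the newest picture that a camera, given by its name, has taken for a name from the list of things; names that differ only in an ending like _2 or _b are one class to them, and where a whole thing is asked for, a point or a joint stands for the part that bears it (a point fixed in the world has none). Each returns a list of dicts, best first, with "conf" (0 to 1); they miss things now and then, are a little off and sometimes report something else, mostly with a low value. They report only what shows in the picture. A call takes as long as a camera call. They do not tell look-alikes from the thing itself.
- models.search_frame(thing, camera): "extent" ([centre column, centre row, width, height] in pixels, round what is visible of it).
- models.spot_point(thing, camera): "location" ([column, row] in pixels: a listed point, or the origin of a listed thing).
The state is a dict: "time": time; "q": joint angles; "qd": joint speeds; "joint_efforts": joint torques, N m; "ee_pos": TCP position; "tcp_rot": TCP orientation; "wrist_force": force on the tool from outside, world axes, zero at the start; "torque": the same for the moment, N m; "opening": finger opening in m.
Only numpy, scipy, OpenCV 4.12 (cv2) and the standard library are available. Lean on these libraries where they do the work, as an engineer would, in place of code of your own. Each camera call takes 0.05 s, during which the arm holds its last target.

## Working session

There is one attempt and no reset: what is moved stays moved. The work goes in short steps, Python scripts to look and compute and a tool call to move; the robot and the scene stay as the last step left them, time stands still between calls to the robot, and variables do not carry over. Pictures are saved under pics/ and viewed, and the job is handed in when it is done.

Besides the shell and the picture viewer there is one more tool, called after ">>>" by a JSON object that holds its "api" and its "payload". arm_command: Moves the arm, as the interface text tells. Its arguments: {"type":"object","properties":{"rows":{"type":"array","items":{"type":"number"}},"force":{"type":"number"}},"required":["rows"]}

```bash
mkdir -p pics; ls
python3 - <<'E'
from workcell import sensors, imaging, bot, models
import cv2,numpy as np
print(sensors.get_obs())
for c in ["scene","top"]:
    d=imaging.camera(c); cv2.imwrite(f"pics/{c}0.png",d["pixels"]); np.savez(f"{c}0.npz",**d)
    print(c,d["camera_matrix"],d["D"],d["world_from_camera"])
    for t in ["shaker","jar","clamp_handle","spindle_tip","spare_jar","small_vial","bench_timer"]:
        print(t,[(np.round(r["extent"]),round(r["conf"],2)) for r in models.search_frame(t,c)][:4])
    for t in ["shaker","cradle","jar","handle_pivot","handle_grip","spindle_tip"]:
        print(t,[(np.round(r["location"],1),round(r["conf"],2)) for r in models.spot_point(t,c)][:4])
E
```

```text
pics
{'time': 0.0, 'q': array([6.92691369e+01, 5.01157655e+00, 1.00344624e+01, 9.51012126e+01,
       6.30684057e-04, 8.99997051e+01]), 'qd': array([-0.10077275, -0.08642781, -0.02600815,  0.09425487, -0.03083032,
        0.0814984 ]), 'joint_efforts': array([ 1.21305773e-03, -5.20379233e+01,  4.64815557e+01,  1.58533570e-02,
       -2.55111644e-05, -1.43759547e-05]), 'ee_pos': array([0.19463585, 0.51425751, 0.30317852]), 'tcp_rot': array([-8.99993689e+01,  7.83266590e-02,  6.92694318e+01]), 'wrist_force': array([ 0.44761212, -0.41444761,  0.89562691]), 'torque': array([0.04831565, 0.02710933, 0.01635838]), 'opening': 0.08528001332851129}
scene [[411.89230105   0.         253.36160354]
 [  0.         411.89230105 190.19101676]
 [  0.           0.           1.        ]] [-0.12431104  0.          0.          0.          0.        ] [[ 0.76674147  0.33887101 -0.54522835 -0.01590243]
 [-0.64186724  0.39056202 -0.65989981 -0.59088091]
 [-0.01067543  0.85593677  0.5169703   0.71577771]
 [ 0.          0.          0.          1.        ]]
shaker [(array([241., 211.,  98., 157.]), 0.58)]
jar 
[... 1503 characters left out ...]
array([280., 227.,  19.,  23.]), 0.56), (array([254., 178.,   5.,  12.]), 0.47)]
clamp_handle [(array([253., 176.,   9.,  14.]), 0.71), (array([202., 208.,  31.,  17.]), 0.54)]
spindle_tip [(array([242., 220.,   7.,   6.]), 0.59)]
spare_jar [(array([268., 183.,  17.,  22.]), 0.61), (array([205., 208.,  34.,  14.]), 0.46)]
small_vial []
bench_timer [(array([233., 171.,  27.,  21.]), 0.71)]
shaker [(array([252.8, 221.3]), 0.82)]
cradle [(array([261.5, 227.9]), 0.84)]
jar [(array([346.4, 237.8]), 0.97), (array([277.6, 221.8]), 0.72), (array([173.9, 232.9]), 0.72)]
handle_pivot [(array([211.7, 212.3]), 0.67)]
handle_grip [(array([194.2, 205. ]), 0.63)]
spindle_tip [(array([244.9, 221.3]), 0.47)]
```

Run:
```python
import cv2
a=cv2.imread("pics/scene0.png")[110:340,140:340]; cv2.imwrite("pics/s0z.png",cv2.resize(a,None,fx=2.6,fy=2.6,interpolation=cv2.INTER_CUBIC))
a=cv2.imread("pics/top0.png")[130:300,130:390]; cv2.imwrite("pics/t0z.png",cv2.resize(a,None,fx=3,fy=3,interpolation=cv2.INTER_CUBIC))
```

```text
(no output)
```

View pics/s0z.png

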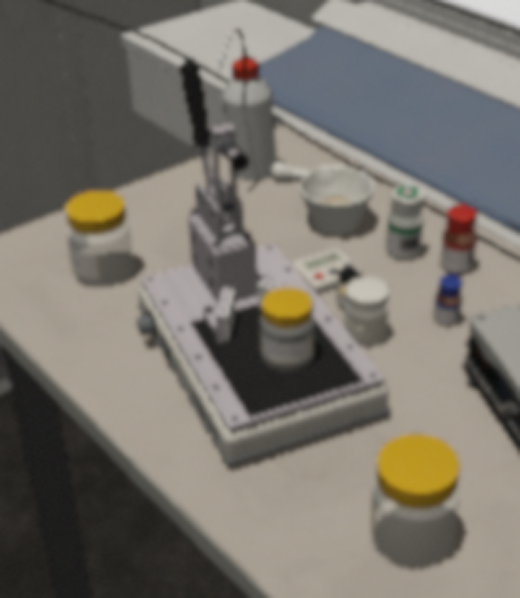

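View pics/t0z.png

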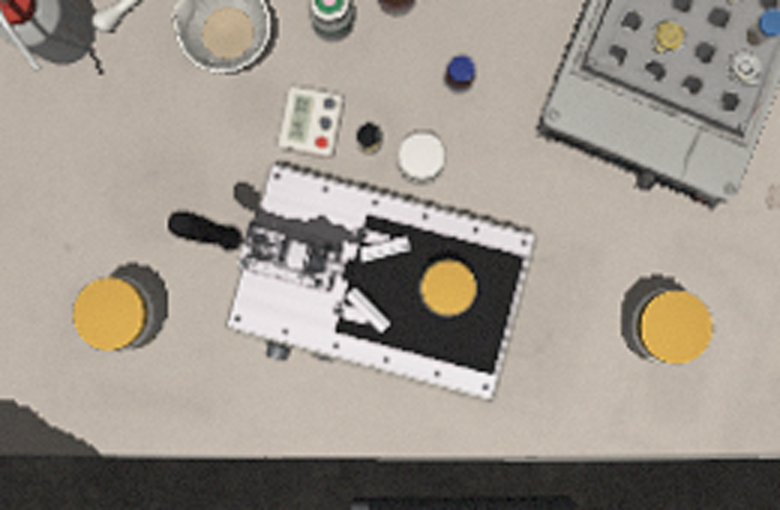

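View pics/scene0.png

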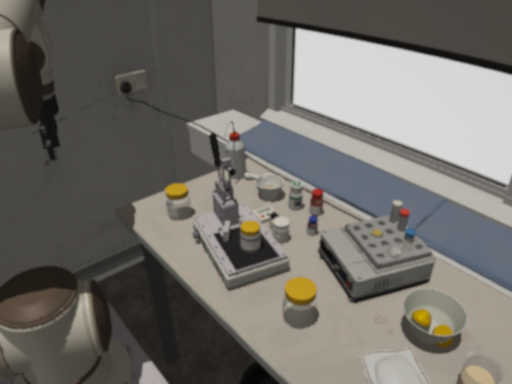

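The scene view shows the jar on the platform at about (250,237). The larger yellow-capped look-alikes are at (177,202) and (300,302). In the top view the jar is at about (279,226) and the handle at about (198,207). The spare jar is at (270,182), the vial at (253,175) and the timer at (233,171). I'll get metric positions next.

```bash
cat > h.py <<'E'
import numpy as np,cv2
def cloud(d):
    h,w=d["z_map"].shape
    u,v=np.meshgrid(np.arange(w),np.arange(h))
    p=cv2.undistortPointsIter(np.stack([u,v],-1).reshape(-1,1,2).astype(float),d["camera_matrix"],d["D"],None,None,(3,50,1e-9)).reshape(h,w,2)
    z=d["z_map"].astype(float)
    P=np.stack([p[...,0]*z,-p[...,1]*z,-z],-1)
    T=d["world_from_camera"]
    W=P@T[:3,:3].T+T[:3,3]; W[z==0]=np.nan
    return W
E
python3 - <<'E'
from h import *
d=dict(np.load("top0.npz")); W=cloud(d); z=W[...,2]
print("table z",np.nanmedian(z[240:270,170:200]))
img=d["pixels"].astype(int)
m=(np.abs(z-0.054)<0.008); m[:, :195]=0; m[:,315:]=0; m[:182]=0; m[265:]=0
m=cv2.morphologyEx(m.astype(np.uint8),cv2.MORPH_OPEN,np.ones((3,3)))
n,l,s,c=cv2.connectedComponentsWithStats(m); k=1+s[1:,4].argmax(); m=l==k
print(s[k],np.median(z[m]))
P=W[m][:,:2].astype(np.float32); r=cv2.minAreaRect(P*1000); print("rect mm",r); print(cv2.boxPoints(r))
b,g,rr=img[...,0],img[...,1],img[...,2]
y=(rr>150)&(rr-b>70)
n,l,s,c=cv2.connectedComponentsWithStats(y.astype(np.uint8))
for i in range(1,n):
    if s[i,4]>60:
        q=W[l==i]; q=q[np.isfinite(q[:,2])]; print("yellow",c[i],s[i,4],np.median(q,0),(q[:,:2].max(0)+q[:,:2].min(0))/2,np.ptp(q[:,:2],axis=0))
for nm,(u,v) in dict(spare=(270,182),vial=(253,175),timer=(233,171),hand=(194,205)).items(): print(nm,W[v-1:v+2,u-1:u+2].reshape(-1,3).mean(0))
hm=(z>0.13)
for zz in [.13,.16,.19,.22,.24]:
  mm=(np.abs(z-zz)<.008); mm[:,:170]=0;mm[:,300:]=0;mm[:190]=0;mm[260:]=0
  if mm.any(): print(zz,mm.sum(),W[mm].mean(0),W[mm].min(0),W[mm].max(0))
E
```

```text
table z 0.0017119547875290575
[ 207  186  100   76 3911] 0.05429105661344291
rect mm ((503.05169677734375, 109.1767807006836), (263.1014709472656, 158.04327392578125), 74.96868133544922)
[[392.61658     2.6211853]
 [545.25226   -38.366867 ]
 [613.4868    215.73238  ]
 [460.85114   256.72043  ]]
yellow [261.42307692 121.78846154] 104 [0.7939369  0.09683255 0.07752024] [0.80531771 0.09546783] [0.05432153 0.03179886]
yellow [416.20720721 179.8018018 ] 111 [ 0.62913012 -0.36080471  0.04822082] [ 0.6321978  -0.36321826] [0.03584301 0.03627145]
yellow [433.29333333 181.56      ] 75 [ 0.62568855 -0.41833615  0.03993816] [ 0.62478534 -0.41914177] [0.04284845 0.03056697]
yellow [279.17716535 225.61023622] 254 [0.49458735 0.04738399 0.12026157] [0.49673703 0.04591996] [0.04781171 0.04605596]
yellow [165.66063348 234.25791855] 442 [0.47112699 0.36207206 0.09337795] [0.47000924 0.36359505] [0.06419525 0.06728207]
yellow [355.00886918 238.62084257] 451 [ 0.45859975 -0.16364333  0.09342078] [ 0.45978195 -0.17544864] [0.06370232 0.08531379]
spare [0.62081195 0.07108061 0.0628566 ]
vial [0.64325704 0.12050648 0.04779882]
timer [0.65968573 0.18176193 0.01801351]
hand [0.54142837 0.24820771 0.27642516]
0.13 235 [0.51771822 0.15937146 0.12457288] [0.47583739 0.02595945 0.1220108 ] [0.55361658 0.23351293 0.13173159]
0.16 99 [0.52595581 0.19885008 0.16145895] [0.50441922 0.16028573 0.15222394] [0.54627895 0.22518034 0.16793124]
0.19 8 [0.52858627 0.20604969 0.18773403] [0.50895556 0.16264347 0.18215097] [0.5343236  0.22153264 0.19285331]
0.22 24 [0.53512179 0.23133531 0.21964022] [0.5278507  0.22739144 0.21259417] [0.54531825 0.23764687 0.2278187 ]
0.24 181 [0.51859234 0.1712635  0.2392058 ] [0.50087404 0.12746863 0.2322065 ] [0.54819976 0.24977022 0.24768098]
```

```bash
cat >> h.py <<'E'
from scipy.spatial.transform import Rotation as Ro
O=np.array([.5069,.1237,0]); YAW=75.0
S=Ro.from_euler('z',YAW,degrees=True)
def toW(p): return O+S.apply(np.array(p)/1000)
def toS(w): return S.inv().apply(np.array(w)-O)*1000
def pose(tip,tilt,L=73):
    # tip in shaker mm; tilt deg: fingers lean toward +x; jaws along shaker y ; returns TCP world, R
    a=np.radians(tilt); d=np.array([np.sin(a),0,-np.cos(a)])   # tool y in shaker
    x=np.array([0,-1,0.]); z=np.cross(x,d)
    R=S*Ro.from_matrix(np.stack([x,d,z],1))
    return toW(np.array(tip)-L*d),R
def row(tip,tilt,L=73,obs=None):
    from workcell import sensors
    o=obs or sensors.get_obs()
    R0=Ro.from_euler('xyz',o['tcp_rot'],degrees=True); p,R=pose(tip,tilt,L)
    s=R0.inv().apply(p-o['ee_pos'])*100; v=(R0.inv()*R).as_rotvec(degrees=True)
    return np.round(s,2),np.round(v,1),p
def tipnow():
    from workcell import sensors
    o=sensors.get_obs(); R0=Ro.from_euler('xyz',o['tcp_rot'],degrees=True)
    y=R0.as_matrix()[:,1]
    return o['time'],toS(o['ee_pos']+.073*y).round(1),S.inv().apply(y).round(3),o['wrist_force'].round(1),o['opening'],o['q'].round(0)
E
python3 - <<'E'
from h import *
print(tipnow())
print(toS([.496,.0465,.12]))
print(row([-124,-9,231],0)); print(row([-124,-9,231],10)); print(row([-124,-9,73],10))
E
```

```text
(1.4, array([296.6, 402.7, 230.9]), array([ 0., -0., -1.]), array([-0. ,  0.5,  0.7]), 0.08529533732243316, array([69.,  5., 10., 95.,  0., 90.]))
[-77.39060138  -9.45223878 120.        ]
(array([-3.774e+01, -1.000e-02, -4.516e+01]), array([-0. , 84.3,  0. ]), array([0.48349977, 0.00159583, 0.304     ]))
(array([-39.  ,   0.1 , -45.29]), array([ 8.1, 84. , -7.4]), array([ 0.4802189 , -0.01064856,  0.30289097]))
(array([-39.  ,  15.9 , -45.29]), array([ 8.1, 84. , -7.4]), array([ 0.4802189 , -0.01064856,  0.14489097]))
```

>>> {"api": "arm_command", "payload": {"rows": [-2.6, 0, -3.0, 0.5, 5.6, -0.5, -0.29, -5.2, 0, -6.0, 1, 11.2, -1, -0.29, -7.8, 0, -9.0, 1.5, 16.8, -1.5, -0.29, -10.4, 0, -12.0, 2, 22.4, -2, -0.29, -13, 0, -15, 2.6, 28, -2.4, -0.29, -15.6, 0, -18, 3.2, 33.6, -2.9, -0.29, -18.2, 0, -21, 3.7, 39.2, -3.4, -0.29, -20.8, 0, -24.1, 4.3, 44.8, -3.9, -0.29, -23.4, 0, -27.1, 4.8, 50.4, -4.4, -0.29, -26, 0, -30.1, 5.4, 56, -4.9, -0.29, -28.6, 0, -33.1, 5.9, 61.6, -5.4, -0.29, -31.2, 0, -36.2, 6.5, 67.2, -5.9, -0.29], "force": 20}}

```text
time: 2.4
ee_pos: [0.4231, 0.0925, 0.3043]
tcp_rot: [-81.8, -1.3, 1.6]
wrist_force: [1.0, 0.9, 0.5]
opening: 0.0305
```

Run:
```python
from h import *
print(tipnow()); print(row([-124,-9,231],10)); print(row([-124,-9,73],10))
```

```text
(2.4, array([-41.3,  74.3, 232.1]), array([ 0.144,  0.02 , -0.989]), array([1. , 0.9, 0.5]), 0.030527145942243282, array([  8., -13.,  -7.,  94.,   8.,  97.]))
(array([  5.42,  -1.24, -10.4 ]), array([ 1.6, 16.6, -1.4]), array([ 0.4802189 , -0.01064856,  0.30289097]))
(array([  5.06,  14.39, -12.66]), array([ 1.6, 16.6, -1.4]), array([ 0.4802189 , -0.01064856,  0.14489097]))
```

>>> {"api": "arm_command", "payload": {"rows": [1.4, -0.3, -2.6, 0.4, 4.2, -0.4, -0.29, 2.7, -0.6, -5.2, 0.8, 8.3, -0.7, -0.29, 4.1, -0.9, -7.8, 1.2, 12.5, -1.0, -0.29, 5.42, -1.24, -10.4, 1.6, 16.6, -1.4, -0.29, 5.42, -1.24, -10.4, 1.6, 16.6, -1.4, -0.29, 5.34, 2.0, -10.9, 1.6, 16.6, -1.4, -0.29, 5.26, 5.0, -11.3, 1.6, 16.6, -1.4, -0.29, 5.2, 8.0, -11.8, 1.6, 16.6, -1.4, -0.29, 5.13, 11, -12.2, 1.6, 16.6, -1.4, -0.29, 5.06, 13.4, -12.6, 1.6, 16.6, -1.4, -0.29, 5.06, 13.4, -12.6, 1.6, 16.6, -1.4, -0.29]}}

```text
time: 3.32
ee_pos: [0.4777, -0.009, 0.1496]
tcp_rot: [-80.1, 0.4, -14.7]
wrist_force: [-0.1, -0.0, -0.0]
opening: 0.0301
```

```bash
cat > look.py <<'E'
import sys
from h import *
from workcell import imaging
def look(n,cams=("top","scene")):
    for c in cams:
        d=imaging.camera(c); np.savez(f"{c}_{n}.npz",**d)
        im=d["pixels"]
        a=im[130:300,130:390] if c=="top" else im[110:340,140:340]
        f=3 if c=="top" else 2.6
        cv2.imwrite(f"pics/{c}_{n}.png",cv2.resize(a,None,fx=f,fy=f,interpolation=cv2.INTER_CUBIC))
look(sys.argv[1],sys.argv[2:] or ("top","scene"))
print(tipnow())
E
python3 look.py a
python3 - <<'E'
from h import *
print(row([-124,-9,76],10))
E
```

```text
(3.4167, array([-122.7,   -7.9,   82.8]), array([ 0.173,  0.002, -0.985]), array([-0.4,  0.4, -0.7]), 0.030530075075057322, array([ -5.,  -6., -18.,  77.,  10.,  99.]))
(array([ 0.09,  0.65, -0.25]), array([ 0. ,  0.3, -0.1]), array([ 0.4802189 , -0.01064856,  0.14789097]))
```

View pics/top_a.png

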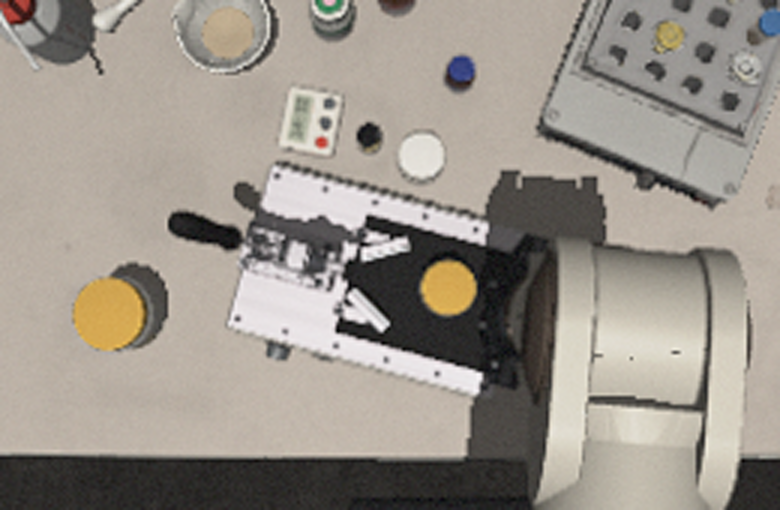

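View pics/scene_a.png

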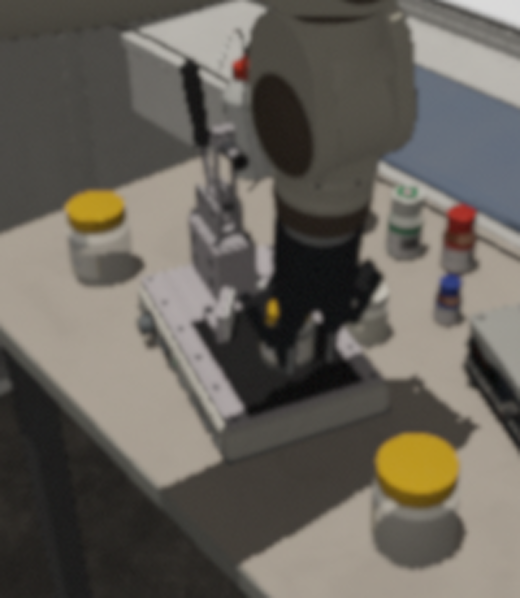

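The jar is untouched at top crop (448,288), and the fingers are behind it on the −x side. Next I'll lower a little and push slowly.

Run:
```python
from h import *
print(row([-110,-9,76],10));print(row([-80,-4,76],10));print(row([-65,-1,76],10))
```

```text
(array([0.1 , 0.89, 1.13]), array([ 0. ,  0.3, -0.1]), array([0.48384237, 0.00287441, 0.14789097]))
(array([-0.39,  1.41,  4.08]), array([ 0. ,  0.3, -0.1]), array([0.48677731, 0.03314628, 0.14789097]))
(array([-0.68,  1.67,  5.56]), array([ 0. ,  0.3, -0.1]), array([0.48776182, 0.04841162, 0.14789097]))
```

>>> {"api": "arm_command", "payload": {"rows": [0.1, 0.7, 0, 0, 0.3, -0.1, -0.29, 0.1, 0.8, 0.6, 0, 0.3, -0.1, -0.29, 0.1, 0.89, 1.1, 0, 0.3, -0.1, -0.29, 0.0, 1.0, 1.6, 0, 0.3, -0.1, -0.29, -0.1, 1.1, 2.1, 0, 0.3, -0.1, -0.29, -0.2, 1.2, 2.6, 0, 0.3, -0.1, -0.29, -0.25, 1.25, 3.1, 0, 0.3, -0.1, -0.29, -0.35, 1.35, 3.6, 0, 0.3, -0.1, -0.29, -0.4, 1.41, 4.1, 0, 0.3, -0.1, -0.29, -0.5, 1.5, 4.6, 0, 0.3, -0.1, -0.29, -0.6, 1.6, 5.1, 0, 0.3, -0.1, -0.29, -0.68, 1.67, 5.5, 0, 0.3, -0.1, -0.29]}}

```text
time: 4.42
ee_pos: [0.488, 0.0481, 0.1476]
tcp_rot: [-80.0, -0.0, -15.1]
wrist_force: [-0.3, -3.2, 2.0]
opening: 0.0305
```

```bash
cat >> h.py <<'E'
def jar(n):
    d=dict(np.load(f"top_{n}.npz")); W=cloud(d); z=W[...,2]; im=d["pixels"].astype(int)
    y=(im[...,2]>120)&(im[...,2]-im[...,0]>50)
    k,l,s,c=cv2.connectedComponentsWithStats(y.astype(np.uint8))
    for i in range(1,k):
        q=W[l==i]; q=q[np.isfinite(q[:,2])]
        if s[i,4]>20 and len(q) and .11<np.median(q[:,2])<.13:
            a=S.inv().apply(q-O)*1000; print("cap",s[i,4],((a.max(0)+a.min(0))/2).round(1),np.median(a,0).round(1),np.ptp(a,axis=0).round(1))
E
python3 look.py b; python3 -c "
from h import *
jar('a');jar('b')"
```

```text
(4.5167, array([-65.1,  -1.3,  75.5]), array([ 0.174, -0.   , -0.985]), array([ 0. , -0.4, -0.1]), 0.03023289758638956, array([  2.,  -6., -18.,  75.,  10., 107.]))
cap 270 [-76.8 -10.4  90.6] [-76.6  -8.9 120.5] [49.3 50.8 70.6]
cap 238 [-31.6  -0.7  89.2] [-33.    1.  120.5] [45.6 50.9 74.5]
```

View pics/top_b.png

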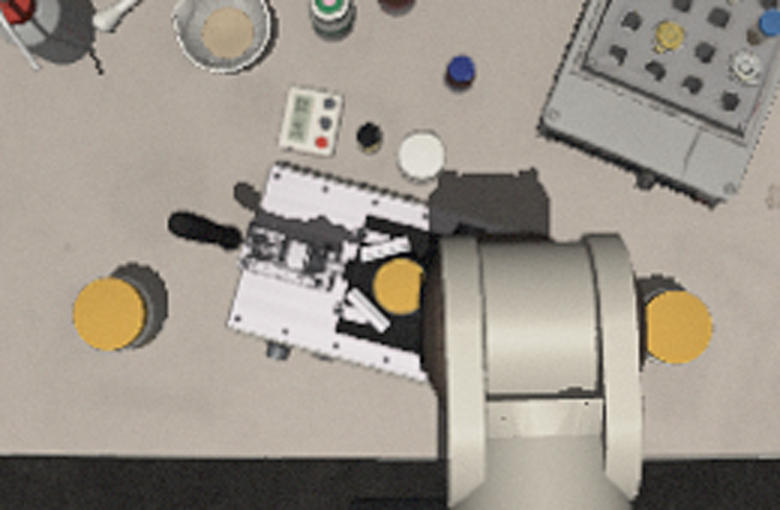

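View pics/scene_b.png

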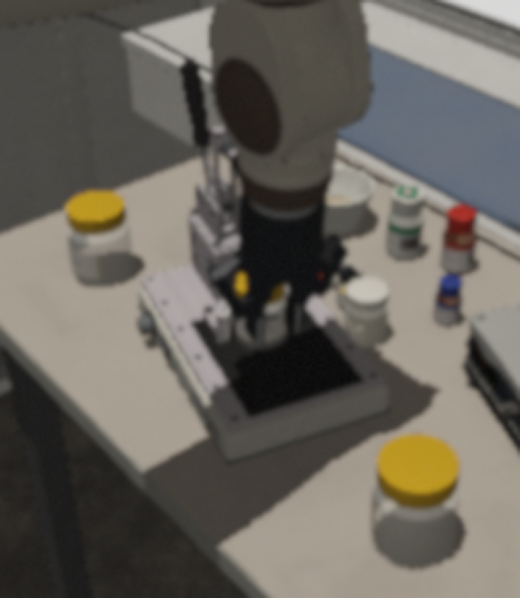

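The jar (crop (398,287)) is upright and nearly home, at about x −32 against a target of −25. I'll continue gently while watching the force.

>>> {"api": "arm_command", "payload": {"rows": [-0.03, 0.03, 0.15, 0, 0, 0, -0.29, -0.06, 0.05, 0.3, 0, 0, 0, -0.29, -0.09, 0.08, 0.45, 0, 0, 0, -0.29, -0.1, 0.1, 0.6, 0, 0, 0, -0.29, -0.1, 0.12, 0.68, 0, 0, 0, -0.29, -0.1, 0.12, 0.68, 0, 0, 0, -0.29]}}

```text
time: 5.02
ee_pos: [0.4888, 0.0546, 0.1474]
tcp_rot: [-80.0, -0.0, -15.1]
wrist_force: [0.4, -1.6, -0.4]
opening: 0.0302
```

```bash
python3 look.py c top; python3 -c "
from h import *
jar('c')"
```

```text
(5.0667, array([-58.8,  -0.4,  75.5]), array([ 0.173, -0.   , -0.985]), array([-0.8, -0.4, -0.2]), 0.030318449063917403, array([  2.,  -6., -18.,  74.,  10., 108.]))
cap 235 [-24.2   1.3  89.6] [-26.2   2.3 120.3] [46.1 49.  72.8]
```

>>> {"api": "arm_command", "payload": {"rows": [0, 0.02, 0.1, 0, 0, 0, -0.29, 0, 0.04, 0.2, 0, 0, 0, -0.29]}}

```text
time: 5.23
ee_pos: [0.4893, 0.0565, 0.1474]
tcp_rot: [-80.0, -0.0, -15.1]
wrist_force: [-0.4, -0.4, -0.4]
opening: 0.0304
```

```bash
python3 -c "
from h import *
print(tipnow())"
```

```text
(5.2333, array([-56.9,  -0.5,  75.5]), array([ 0.173, -0.001, -0.985]), array([-0.4, -0.4, -0.4]), 0.030359483459784706, array([  2.,  -6., -18.,  74.,  10., 108.]))
```

>>> {"api": "arm_command", "payload": {"rows": [0, 0.02, 0.1, 0, 0, 0, -0.29, 0, 0.04, 0.2, 0, 0, 0, -0.29]}}

```text
time: 5.4
ee_pos: [0.4899, 0.0585, 0.1474]
tcp_rot: [-80.0, -0.0, -15.1]
wrist_force: [0.9, -1.5, -0.1]
opening: 0.0304
```

>>> {"api": "arm_command", "payload": {"rows": [0, 0.02, 0.1, 0, 0, 0, -0.29, 0, 0.03, 0.15, 0, 0, 0, -0.29]}}

```text
time: 5.57
ee_pos: [0.4906, 0.0597, 0.1474]
tcp_rot: [-80.1, -0.1, -15.1]
wrist_force: [1.5, -4.0, -0.0]
opening: 0.03
```

```bash
python3 look.py d; python3 -c "
from h import *
jar('d')"
```

```text
(5.6667, array([-53.4,  -0.9,  75.5]), array([ 0.173, -0.001, -0.985]), array([ 2.5, -4.4, -0.5]), 0.030480565926745237, array([  3.,  -6., -18.,  74.,   9., 108.]))
cap 227 [-17.5  -0.4  89.3] [-20.6   1.  120.3] [44.  50.7 72.5]
```

View pics/top_d.png

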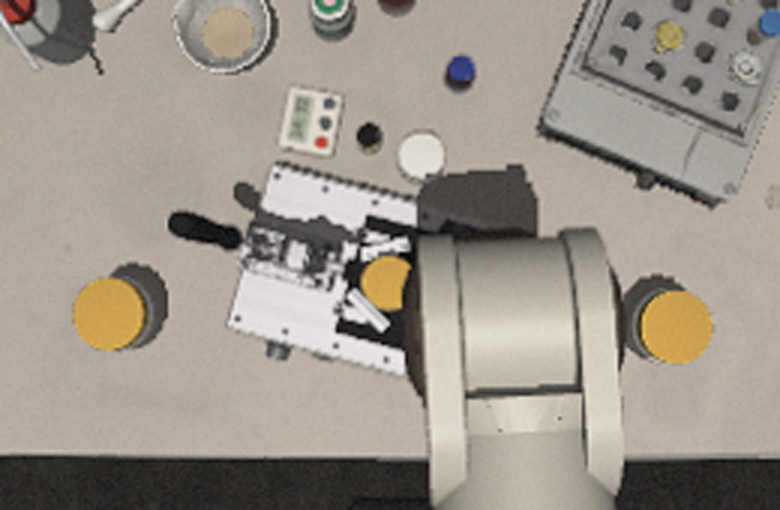

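View pics/scene_d.png

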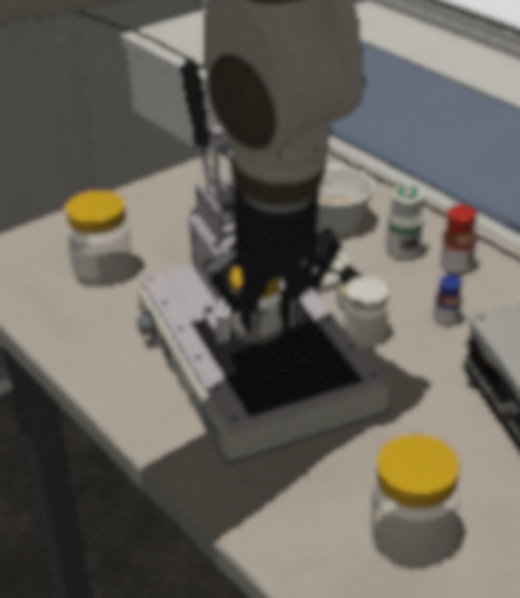

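>>> {"api": "arm_command", "payload": {"rows": [0.08, 0.01, 0.05, 0, 0, 0, -0.29, 0.1, 0.02, 0.12, 0, 0, 0, -0.29, 0.1, 0.03, 0.16, 0, 0, 0, -0.29]}}

```text
time: 5.92
ee_pos: [0.4914, 0.0605, 0.1473]
tcp_rot: [-80.1, -0.0, -15.1]
wrist_force: [-2.0, -11.2, 2.4]
opening: 0.0301
```

```bash
python3 -c "
from h import *
t=tipnow();print(t, S.inv().apply(t[3]))"
```

```text
(5.9167, array([-52.5,  -1.4,  75.3]), array([ 0.171, -0.001, -0.985]), array([ -2. , -11.2,   2.4]), 0.030062537540541046, array([  3.,  -5., -18.,  74.,   9., 108.])) [-11.33600734  -0.96692165   2.4       ]
```

The reaction is 11 N, purely along −x, so the jar is seated firmly. Now I'll back off and rise.

>>> {"api": "arm_command", "payload": {"rows": [0, -0.26, -1.48, 0, 0, 0, -0.29, 0, -0.52, -2.95, 0, 0, 0, -0.29, 0, -0.87, -4.92, 0, 0, 0, -0.29, 0, -4.4, -4.3, 0, 0, 0, -1, 0, -8.3, -3.6, 0, 0, 0, -1, 0, -12.2, -2.9, 0, 0, 0, -1, 0, -16.2, -2.2, 0, 0, 0, -1, 0, -20.1, -1.5, 0, 0, 0, -1, 0, -23.9, -0.8, 0, 0, 0, -1, 0, -23.9, -0.8, 0, 0, 0, -1]}}

```text
time: 6.75
ee_pos: [0.4791, 0.0141, 0.389]
tcp_rot: [-79.8, -0.6, -15.0]
wrist_force: [1.9, -0.4, 1.7]
opening: 0.0002
```

```bash
python3 look.py e
python3 - <<'E'
from h import *
jar('e')
d=dict(np.load("top_e.npz")); W=cloud(d); z=W[...,2]
a=(S.inv().apply(W.reshape(-1,3)-O)*1000).reshape(W.shape)
m=(a[...,0]>90)&(a[...,0]<200)&(np.abs(a[...,1])<30)&(a[...,2]>195)
for lo in range(195,300,15):
    k=m&(a[...,2]>=lo)&(a[...,2]<lo+15)
    if k.any(): print(lo,k.sum(),a[k].mean(0).round(1))
print(a[m].max(0))
print(row([85,0,300],30),row([100,0,262],30))
E
```

```text
(6.85, array([-100.4,   -1.8,  311. ]), array([ 0.175, -0.003, -0.985]), array([ 0.7,  0.5, -0.1]), 6.725558637292504e-07, array([ -3.,  -4.,   9., 101.,  10., 103.]))
cap 263 [-21.6  -0.3  89.7] [-23.1   0.2 120.5] [52.  48.2 73.7]
195 21 [105.7   0.8 205.2]
210 27 [110.1   0.7 216.6]
225 19 [115.1   1.  232.9]
240 29 [120.9   0.7 246.7]
255 37 [125.9   0.8 263. ]
270 65 [136.3   0.7 279.1]
285 7 [ 1.390e+02 -2.000e-01  2.861e+02]
[147.85748139  11.2785893  287.00445109]
(array([-0.17,  4.76, 15.57]), array([19.9,  0. ,  0.2]), array([0.51945272, 0.1705474 , 0.36321985])) (array([-0.19,  8.77, 16.38]), array([19.9,  0. ,  0.2]), array([0.52333501, 0.18503629, 0.32521985]))
```

View pics/top_e.png

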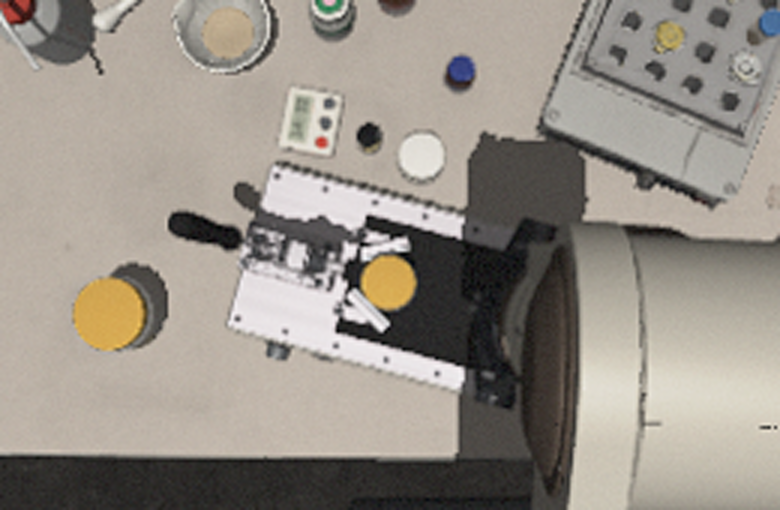

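View pics/scene_e.png

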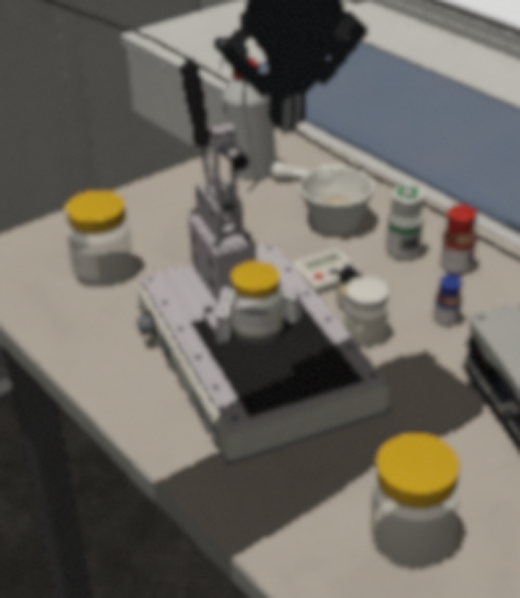

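The jar is upright in the V (top crop (388,283), measured (−23,0) with about 2 mm calibration error). The clamp is still open, with the handle elevation at about 68°. Next I'll move behind the grip.

>>> {"api": "arm_command", "payload": {"rows": [0, 0.8, 2.6, 3.3, 0, 0, -1, -0.1, 1.6, 5.2, 6.6, 0, 0.1, -1, -0.1, 2.4, 7.8, 10, 0, 0.1, -1, -0.1, 3.2, 10.4, 13.3, 0, 0.1, -1, -0.15, 4.0, 13.0, 16.6, 0, 0.2, -1, -0.17, 4.76, 15.57, 19.9, 0, 0.2, -1, -0.17, 4.76, 15.57, 19.9, 0, 0.2, -1, -0.18, 6.8, 16, 19.9, 0, 0.2, -1, -0.19, 8.77, 16.38, 19.9, 0, 0.2, -1, -0.19, 8.77, 16.38, 19.9, 0, 0.2, -1]}}

```text
time: 7.68
ee_pos: [0.5216, 0.185, 0.3182]
tcp_rot: [-60.3, 0.5, -14.9]
wrist_force: [-0.0, 0.1, -1.2]
opening: 0.0004
```

```bash
python3 look.py f
python3 - <<'E'
from h import *
for v in np.arange(0.02,1.2,.06):
    e=1.222-v; u=np.array([np.cos(e),np.sin(e)]); n=np.array([-u[1],u[0]])
    rc=101+ (v/1.187)*14
    h=11*abs(np.sin(e-np.pi/6)); c=np.array([94.5,152.5])+rc*u+(10.5+h-2.5)*n
    s,r,p=row([c[0],0,c[1]],30); print(round(v,2),c.round(0),s,r)
E
```

```text
(7.7833, array([ 98.9,   1.4, 258.9]), array([ 0.497,  0.005, -0.868]), array([0.2, 0. , 0.9]), -2.739625481040583e-05, array([  9.,  -6.,  -3.,  81.,  27., 118.]))
0.02 [117. 252.] [0.11 1.48 1.22] [ 0.2 -0.1 -0.3]
0.08 [124. 251.] [0.11 1.91 1.75] [ 0.2 -0.1 -0.3]
0.14 [130. 250.] [0.11 2.38 2.25] [ 0.2 -0.1 -0.3]
0.2 [137. 248.] [0.11 2.88 2.73] [ 0.2 -0.1 -0.3]
0.26 [144. 245.] [0.11 3.42 3.17] [ 0.2 -0.1 -0.3]
0.32 [150. 242.] [0.11 3.99 3.58] [ 0.2 -0.1 -0.3]
0.38 [156. 239.] [0.12 4.6  3.95] [ 0.2 -0.1 -0.3]
0.44 [162. 235.] [0.12 5.22 4.28] [ 0.2 -0.1 -0.3]
0.5 [168. 231.] [0.12 5.88 4.57] [ 0.2 -0.1 -0.3]
0.56 [174. 226.] [0.12 6.55 4.82] [ 0.2 -0.1 -0.3]
0.62 [179. 221.] [0.13 7.25 5.02] [ 0.2 -0.1 -0.3]
0.68 [184. 216.] [0.13 7.96 5.18] [ 0.2 -0.1 -0.3]
0.74 [188. 211.] [0.13 8.59 5.3 ] [ 0.2 -0.1 -0.3]
0.8 [192. 206.] [0.13 9.19 5.38] [ 0.2 -0.1 -0.3]
0.86 [195. 201.] [0.14 9.8  5.43] [ 0.2 -0.1 -0.3]
0.92 [198. 196.] [ 0.14 10.42  5.45] [ 0.2 -0.1 -0.3]
0.98 [201. 190.] [ 0.14 11.05  5.43] [ 0.2 -0.1 -0.3]
1.04 [204. 184.] [ 0.15 11.67  5.37] [ 0.2 -0.1 -0.3]
1.1 [206. 179.] [ 0.15 12.3   5.28] [ 0.2 -0.1 -0.3]
1.16 [208. 172.] [ 0.15 12.93  5.16] [ 0.2 -0.1 -0.3]
```

View pics/scene_f.png

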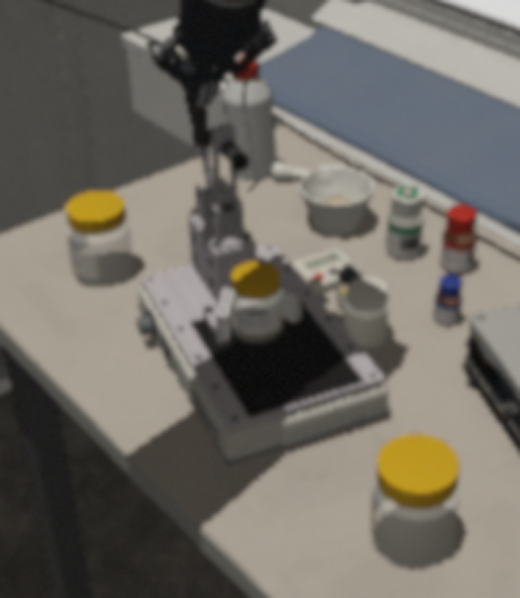

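View pics/top_f.png

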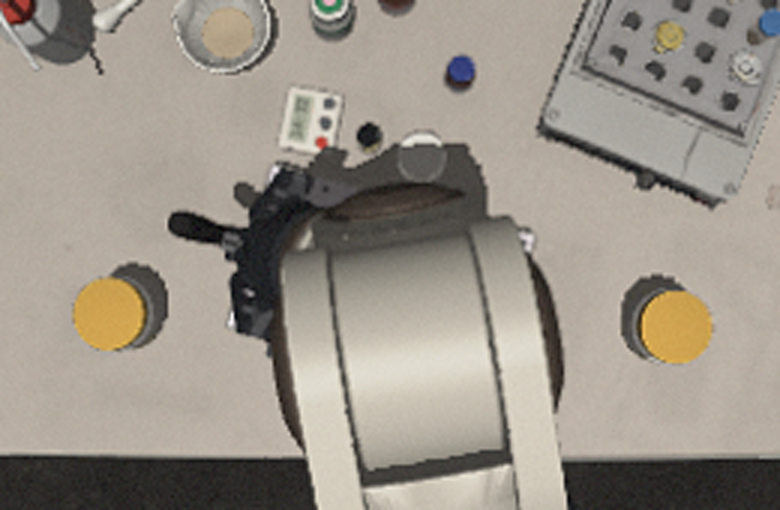

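The fingertips are on the −x side of the grip (scene crop about (200,140)) and nothing has been disturbed. Now I'll sweep the handle.

>>> {"api": "arm_command", "payload": {"rows": [0.1, 0.8, 0.6, 0.2, 0, -0.3, -1, 0.1, 1.48, 1.22, 0.2, 0, -0.3, -1, 0.1, 1.9, 1.75, 0.2, 0, -0.3, -1, 0.1, 2.4, 2.25, 0.2, 0, -0.3, -1, 0.1, 2.9, 2.7, 0.2, 0, -0.3, -1, 0.1, 3.4, 3.2, 0.2, 0, -0.3, -1, 0.1, 4.0, 3.6, 0.2, 0, -0.3, -1, 0.1, 4.6, 3.95, 0.2, 0, -0.3, -1, 0.1, 5.2, 4.3, 0.2, 0, -0.3, -1, 0.1, 5.9, 4.6, 0.2, 0, -0.3, -1, 0.1, 6.6, 4.8, 0.2, 0, -0.3, -1, 0.1, 7.2, 5.0, 0.2, 0, -0.3, -1]}}

```text
time: 8.78
ee_pos: [0.5442, 0.2614, 0.2851]
tcp_rot: [-59.9, -0.1, -15.1]
wrist_force: [0.1, -0.5, -0.1]
opening: -0.0002
```

```bash
python3 look.py g scene
python3 - <<'E'
from h import *
for v in np.arange(0.68,1.2,.06):
    e=1.222-v; u=np.array([np.cos(e),np.sin(e)]); n=np.array([-u[1],u[0]])
    rc=101+ (v/1.187)*14
    h=11*abs(np.sin(e-np.pi/6)); c=np.array([94.5,152.5])+rc*u+(10.5+h-2.5)*n
    s,r,p=row([c[0],0,c[1]],30); print(round(v,2),c.round(0),s,r)
E
```

```text
(8.8333, array([179.6,  -0.3, 220.9]), array([ 0.501, -0.001, -0.866]), array([-0.4,  0. , -0. ]), -0.00027663702634771474, array([ 17.,  -3.,  -4.,  72.,  25., 126.]))
0.68 [184. 216.] [-0.02  0.65  0.1 ] [-0.  -0.1  0.1]
0.74 [188. 211.] [-0.02  1.28  0.21] [-0.  -0.1  0.1]
0.8 [192. 206.] [-0.02  1.88  0.29] [-0.  -0.1  0.1]
0.86 [195. 201.] [-0.03  2.49  0.34] [-0.  -0.1  0.1]
0.92 [198. 196.] [-0.03  3.11  0.35] [-0.  -0.1  0.1]
0.98 [201. 190.] [-0.03  3.73  0.33] [-0.  -0.1  0.1]
1.04 [204. 184.] [-0.03  4.36  0.27] [-0.  -0.1  0.1]
1.1 [206. 179.] [-0.03  4.99  0.18] [-0.  -0.1  0.1]
1.16 [208. 172.] [-0.03  5.62  0.05] [-0.  -0.1  0.1]
```

View pics/scene_g.png

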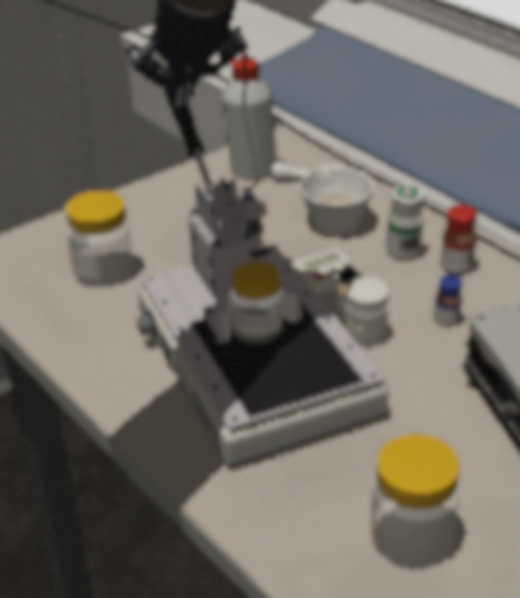

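The handle has moved partway (scene crop about (195,150)) and the arm is swinging over. I'll continue past the dead point.

>>> {"api": "arm_command", "payload": {"rows": [0, 0.65, 0.1, 0, 0, 0, -1, 0, 1.3, 0.2, 0, 0, 0, -1, 0, 1.9, 0.3, 0, 0, 0, -1, 0, 2.5, 0.34, 0, 0, 0, -1, 0, 3.1, 0.35, 0, 0, 0, -1]}}

```text
time: 9.25
ee_pos: [0.5492, 0.2787, 0.2605]
tcp_rot: [-60.0, -0.1, -15.2]
wrist_force: [-2.3, -5.9, 3.4]
opening: -0.0001
```

>>> {"api": "arm_command", "payload": {"rows": [0, 0.6, 0, 0, 0, 0, -1, 0, 1.2, -0.08, 0, 0, 0, -1, 0, 1.9, -0.17, 0, 0, 0, -1, 0, 2.5, -0.3, 0, 0, 0, -1, 0, 2.7, -0.35, 0, 0, 0, -1]}}

```text
time: 9.67
ee_pos: [0.5515, 0.2892, 0.234]
tcp_rot: [-60.0, -0.0, -15.1]
wrist_force: [-1.1, 0.2, -0.8]
opening: 0.0003
```

```bash
python3 look.py i; python3 -c "
from h import *
jar('i')"
```

```text
(9.7667, array([207.8,  -0.5, 171.4]), array([ 0.501, -0.002, -0.866]), array([ 0.2,  0.4, -0.1]), 0.00021717268482292335, array([ 20.,  -1.,  -8.,  65.,  24., 129.]))
```

View pics/scene_i.png

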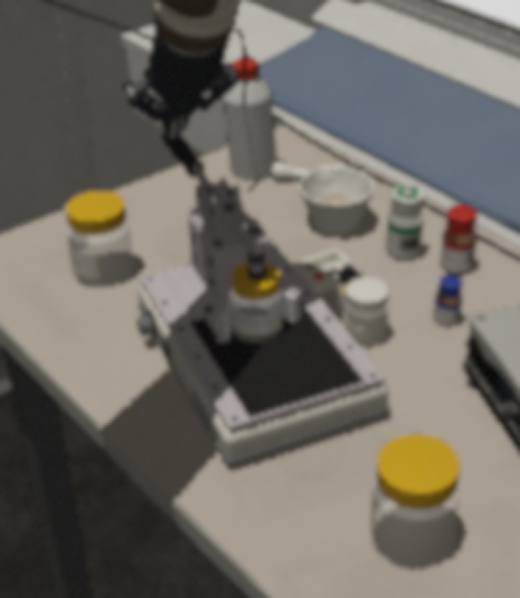

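The reaction fell to zero, so the clamp snapped over, and the foot is on the cap (scene crop (258,270)). I'll retreat straight up and verify.

>>> {"api": "arm_command", "payload": {"rows": [0, -1.7, 1, 0, 0, 0, -1, 0, -4.3, 2.5, 0, 0, 0, -1, 0, -7.8, 4.5, 0, 0, 0, -1, 0, -11.2, 6.5, 0, 0, 0, -1, 0, -14, 8, 0, 0, 0, -1, 0, -14, 4.5, 0, 0, 0, -1, 0, -14, 1, 0, 0, 0, -1, 0, -14, -2.5, 0, 0, 0, -1, 0, -14, -6, 0, 0, 0, -1, 0, -14, -9.5, 0, 0, 0, -1, 0, -14, -13, 0, 0, 0, -1, 0, -14, -13, 0, 0, 0, -1]}}

```text
time: 10.77
ee_pos: [0.5025, 0.1091, 0.2884]
tcp_rot: [-60.1, 0.1, -15.3]
wrist_force: [0.5, -0.4, -0.1]
opening: -0.0003
```

```bash
python3 look.py j
python3 - <<'E'
from h import *
jar('j')
d=dict(np.load("top_j.npz")); W=cloud(d)
a=(S.inv().apply(W.reshape(-1,3)-O)*1000).reshape(W.shape)
for x in range(140,245,15):
    k=(a[...,0]>x)&(a[...,0]<x+15)&(np.abs(a[...,1])<8)&(a[...,2]>100)&(a[...,2]<300)
    if k.any(): print(x,k.sum(),a[k].mean(0).round(1))
d0=dict(np.load("top0.npz")); df=np.abs(d["pixels"].astype(int)-d0["pixels"]).max(2)[160:200,220:285]; print((df>40).sum())
E
```

```text
(10.8667, array([ 24.3,  -0.6, 228.4]), array([ 0.501, -0.004, -0.865]), array([ 1.1, -0.1,  0.1]), -0.00025574325027831235, array([  1.,  -9.,  -8.,  81.,  29., 109.]))
140 37 [147.4  -0.  163. ]
155 36 [163.    0.  163.3]
170 33 [177.5  -0.2 165.4]
185 35 [1.921e+02 1.000e-01 1.662e+02]
200 34 [ 2.072e+02 -1.000e-01  1.672e+02]
215 36 [222.4   0.3 166.8]
230 2 [231.8  -1.  164.2]
270
```

View pics/scene_j.png

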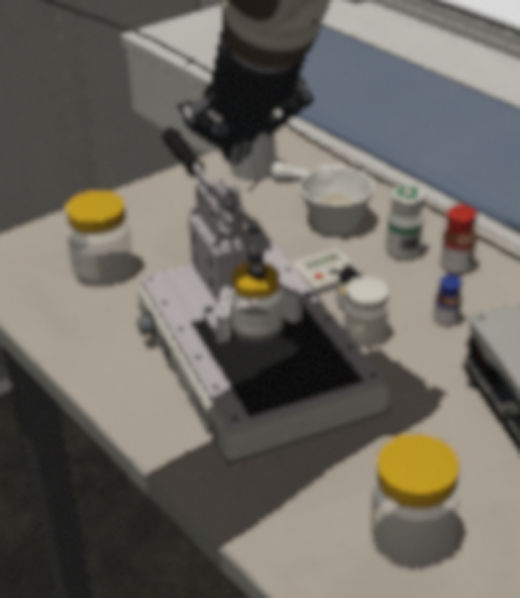

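View pics/top_j.png

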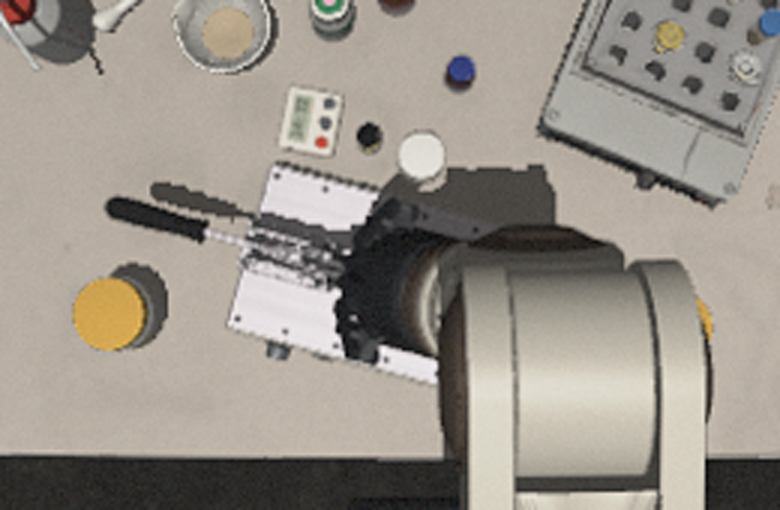

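The handle is level: its slope is about 0.05 rad, which gives a joint value of about 1.17–1.19. The foot is on the cap, and the bystanders haven't moved (top crop (312,120), (369,137), (421,155)). I'll clear the arm a little more and hand in.

>>> {"api": "arm_command", "payload": {"rows": [0, -2.5, 1.5, 0, 0, 0, -1, 0, -5, 1, 0, 0, 0, -1, 0, -7, -1, 0, 0, 0, -1, 0, -8, -4, 0, 0, 0, -1, 0, -8, -7, 0, 0, 0, -1, 0, -8, -10, 0, 0, 0, -1, 0, -8, -13, 0, 0, 0, -1, 0, -8, -13, 0, 0, 0, -1, 0, -8, -13, 0, 0, 0, -1, 0, -8, -13, 0, 0, 0, -1]}}

```text
time: 11.7
ee_pos: [0.4648, -0.034, 0.2969]
tcp_rot: [-59.9, -0.2, -15.1]
wrist_force: [1.0, -0.3, 0.1]
opening: -0.0001
```

```bash
python3 look.py k
python3 - <<'E'
from h import *
jar('k')
d=dict(np.load("top_k.npz")); W=cloud(d)
a=(S.inv().apply(W.reshape(-1,3)-O)*1000).reshape(W.shape)
k=(a[...,0]>142)&(a[...,0]<225)&(np.abs(a[...,1])<5)&(a[...,2]>140)&(a[...,2]<300)
print(np.polyfit(a[k][:,0],a[k][:,2],1))
E
```

```text
(11.8, array([-126.3,   -0.3,  233.7]), array([ 0.501, -0.004, -0.865]), array([-0.4, -0.4, -0.2]), 1.878498716113946e-05, array([-17.,  -8.,  -6.,  93.,  30.,  87.]))
cap 25 [-20.3 -18.6  89. ] [-21.9 -19.9 119.1] [29.3 13.4 67.4]
cap 105 [-22.3   4.9 111.2] [-21.1  12.3 120.8] [ 48.1  39.8 118.7]
[5.34831591e-02 1.56579032e+02]
```

View pics/top_k.png

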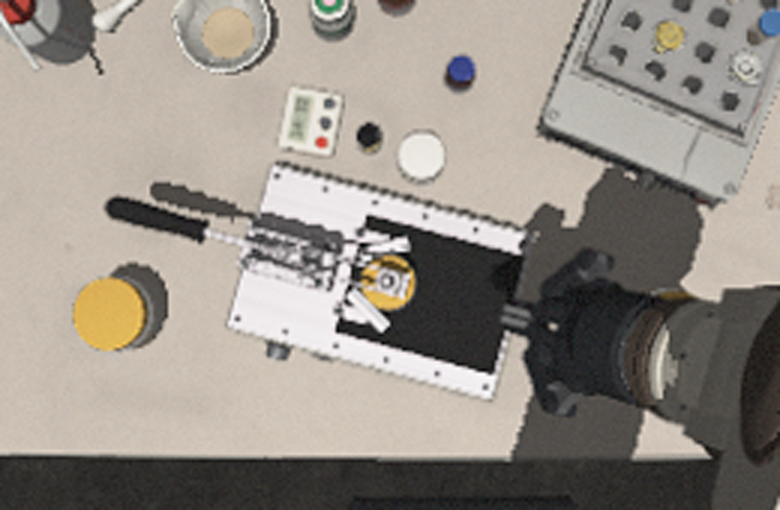

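The top view shows the foot centred on the cap (crop (389,283)), the handle level, the bystanders in place and the gripper clear. Handing in.

```bash
python3 -c "
from workcell import bot
print(bot.job_done())"
```

```text
the job is handed in; nothing more can be done
None
```

The jar is seated in the cradle and the clamp is locked over it. I handed the job in after about 12 s of the 48 s allowed; the hand-in reports no verdict.

**Jar:** I pushed it along the platform with the half-open fingertips until the reaction along −x rose to about 11 N. The top view then showed it upright in the V at about (−23, 0) mm. The target is (−25, 0) mm, so the difference is within the roughly 2 mm calibration error.

**Clamp:** I swept the handle over with the closed fingertips. Resistance reached about 7 N, then fell to zero as the clamp snapped over.

**Last checks:**
- **Handle:** it lies nearly level, with a slope of 0.053 rad. That gives a joint value of about 1.17, against 1.187 for the stop and a limit of 1.15.
- **Foot:** it sits centred on the cap in the pictures. I had no way to measure its pressing force, so the 8 N is inferred from the clamp being locked.
- **Bystanders:** the spare jar, small vial and timer look unmoved.
- **Gripper:** it is clear of everything.

The cap outline in the final picture was split up by the clamp arm, so I did not get a clean jar position after locking. I saw no check fail.

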